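Dispense one ferrite core and slide it onto the square pad

TASK

Press the plunger of the core dispenser on the bench all the way down once, so that a single ferrite core comes out of its front, and let the plunger come back up. Then push that core aside with the fingertips, sliding it along the mat without lifting it, until it lies flat and wholly on the square white pad (not the round one). Only that one core may leave the dispenser, and everything else on the bench stays where it is.

Things in the scene. Friction and masses are not known exactly. Their poses are not given: they have to be found in the camera images.
- dispenser: Fixed low dispenser on the mat; origin on the mat under its magazine's centre, outlet facing its -x. Magazine: open-topped square aluminium shaft, 40 mm wide and high, x = -19 to +19 mm, holding three stacked cores; outlet 14 mm high at the foot of its front. Behind it (x = +19 to +102 mm) a grey box 30 mm high, 40 mm wide, feet to y = +-34 mm, with the plunger on top
- outlet (a point): Point on the mat in front of the dispenser (its x = -55 mm, y = 0). A full press makes a hidden slide push the bottom core straight out along the mat until its centre is about here; when the plunger comes up the slide goes back in and the stack drops by one core
- plunger_top (a point): Centre of the top face of the plunger's round black cap (36 mm diameter, 8 mm thick), 60 mm above the mat when up, at x = +70 mm, y = 0 of the dispenser; moves with the cap
- plunger (a joint): Plunger travel, m: 0 up (rest), 0.020 fully down (hard stop). A spring returns it: about 2.5 N to start, 6.5 N fully down
- core1_center (a point): Centre (half-way up, 6 mm above its underside) of the bottom core in the stack, the one that comes out at the first press. Ferrite core: flat dark grey round disc, 30 mm diameter, 12 mm high, about 35 g, slides on the mat with ordinary friction
- core2_center (a point): Centre of the second core in the stack, same shape; must stay in the magazine
- core3_center (a point): Centre of the third (top) core in the stack, same shape; must stay in the magazine
- square_pad: Plain white square 80 x 80 mm, inlaid flush with the mat (no edge to climb). Origin at its centre on the mat, x and y along its sides. Lies to the left or right of the dispenser's outlet; the round pad lies on the other side
- round_pad: Plain white round pad, 80 mm diameter, flush with the mat, origin at its centre; not the one to use
- transformer: Loose bystander: small transformer, black ends and yellow winding, 44 x 36 x 32 mm high; origin at the centre of its underside
- capacitor: Loose bystander: upright black can capacitor, 24 mm diameter, 36 mm high; origin at the centre of its underside
- board: Loose bystander: green circuit board 60 x 100 mm, parts on it up to 18 mm high; origin at the centre of its underside, long side along its y
- driver: Loose bystander: grey-handled screwdriver, 160 mm long, lying along its x
- heatsink: Loose bystander: finned aluminium heat sink 50 x 50 x 26 mm high; origin at the centre of its underside
- tweezers: Loose bystander: steel tweezers, 120 mm long, 26 mm wide, 8 mm high, lying along their x; origin about the middle
- jar: Loose bystander: small lidded jar, 44 mm diameter, 45 mm high; origin at the centre of its underside
Not all that is in view belongs to the job. What is shaped like the dispenser but purple is not meant.

How it is judged:
By the outcome, as a careful person would: the job done as asked, in the order asked, and still so for the second after the job is handed in, with the robot touching nothing.
It also fails if it takes over 48 s, if anything falls off the work surface, if the arm or the gripper's body presses on something with over 40 N, if the wrist force passes 120 N, or if a joint passes its speed limit or range.

ROBOT

A 6-joint arm with a two-finger parallel gripper is mounted at the origin on the work surface. World frame = base frame: x ahead of the robot, y to its left, z up, the work surface at z = 0. Lengths are in mm, angles in rad, forces in N, time in s.
With the tool pointing down it reaches from about 350 to 725 mm from the base axis. Payload 6 kg.
Tool frame: the origin (TCP) lies at the very end of the fingers, on their centre line; the grasp point (between the pads) lies 19 mm behind it (grip_depth is the distance from the TCP to the grasp point, in mm); y points along the fingers, x is the direction in which the jaws open and shut, and the axes are right-handed (so a half turn about y gives the same grasp; the last joint's range is limited). The gripper opens to 85 mm and grips with 20 to 120 N. Pads are 22 mm wide; open, the fingers measure 114 mm over their backs; the gripper's body (76 mm by 85 mm) begins 54 mm behind the grasp point. The pads swing forward as they close: fully open they stand 13 mm farther back than shut.
Start: joints at [-0.786, 0.04, 0.085, 0, -1.615, -0.334], TCP at [261.417, -540.032, 231.261] pointing down, gripper open.
Joint ranges: [-2.56, 2.56], [-1.29, 2.01], [-1.08, 1.49], [-3.29, 1.98], [-2.81, -0.18], [-2.99, 2.99]. Speed limits (rad/s): [2.57, 2.57, 3.01, 3.14, 3.14, 3.14].

INTERFACE

Orientations are given as a unit quaternion [x, y, z, w].
In Python, from cell import state, camera, finish_job, grip_depth gives the robot as it stands.
- The arm moves only by the tool jog_arm, never from a script. Its argument "deltas" is a list of rows, each a list of 3 entries, a list of its own where there are three numbers: the shift along the tool's x, y, z in m, then the turn, a rotation vector about the tool's x, y, z in degrees, then the gripper command: -1 is shut, 1 is fully open, values between are in proportion. In form: [[[tx, ty, tz], [rx, ry, rz], grip], ...]. A call has 1 to 8 rows; each row is the pose to reach, as a shift and turn from the pose measured when the call began, along the tool's axes at that moment; what a row does not reach only later rows make up. A row lasts 1/8 s, in which the tool goes at most 62.5 mm and 10.7 degrees, less where a joint would pass 70% of its speed; a pose out of reach is approached as far as the arm can. A call with a gripper value outside its range is refused whole. The fingers move at their own pace and stop on an object; "squeeze" is the grip in N (left out, the last holds). Time passes only in rows, so rows that repeat a pose let the fingers close. It gives the time, the measured TCP pose, the force and the opening at its end, in the units of the state.
- state(): the state, without advancing time (a new reading comes with each control period).
- camera(name): name is "scene" or "top"; returns a dict with "image" (480x640x3 uint8, blue, green, red), "fx", "fy", "cx", "cy" (pixels), "world_from_camera" (4x4, takes a point from camera to world coordinates). Camera axes: x right, y down, z forward; pixel columns grow to the right and rows downward; lengths in mm; the calibration is good to about 2 mm. A picture is of the moment at which its call begins. There is no depth.
- finish_job(): hands the job in, once; it reports no verdict.
The state is a dict: "t": time; "joints": joint angles; "qd": joint speeds; "joint_torque": joint torques, N m; "tcp_pos": TCP position; "tcp_rot": TCP orientation; "contact_force": force on the tool from outside, world axes, zero at the start; "moment": the same for the moment, N m; "opening": finger opening in mm.
Only numpy, scipy, OpenCV 4.12 (cv2) and the standard library are available. Lean on these libraries where they do the work, as an engineer would, in place of code of your own. Each camera call takes 0.05 s, during which the arm holds its last target.

## Working session

There is one attempt and no reset: what is moved stays moved. The work goes in short steps, Python scripts to look and compute and a tool call to move; the robot and the scene stay as the last step left them, time stands still between calls to the robot, and variables do not carry over. Pictures are saved under pics/ and viewed, and the job is handed in when it is done.

Besides the shell and the picture viewer there is one more tool, called after "Request:" as name(argument=value, ...), one argument or row to a line, values as JSON. jog_arm: Moves the arm, as the interface text tells. Its arguments: {"type":"object","properties":{"deltas":{"type":"array"},"squeeze":{"type":"number"}},"required":["deltas"]}

```bash
mkdir -p pics; ls
cat > h.py <<'E'
import numpy as np, cv2
from cell import state, camera, finish_job, grip_depth
from scipy.spatial.transform import Rotation as R
def ray(c,u,v,z=0):
    T=np.array(c["world_from_camera"]);d=T[:3,:3]@np.array([(u-c["cx"])/c["fx"],(v-c["cy"])/c["fy"],1]);o=T[:3,3]
    return o+d*(z-o[2])/d[2]
def proj(c,p):
    T=np.linalg.inv(np.array(c["world_from_camera"]));q=T[:3,:3]@np.array(p)+T[:3,3]
    return c["fx"]*q[0]/q[2]+c["cx"],c["fy"]*q[1]/q[2]+c["cy"]
E
python3 - <<'E'
from h import *
print(state())
for n in("top","scene"):
    c=camera(n);cv2.imwrite(f"pics/{n}0.png",c["image"]);print(n,c["fx"],np.round(c["world_from_camera"],3))
E
```

```text
pics
{'t': 0.0, 'joints': array([-7.86301143e-01,  4.08225309e-02,  8.37879682e-02, -5.21055599e-04,
       -1.61549317e+00, -3.33702442e-01]), 'qd': array([-1.36640293e-03, -7.08504981e-05,  1.34101596e-04, -1.30282094e-03,
        2.48858694e-04, -8.72266713e-04]), 'joint_torque': array([ 1.21074834e-03, -3.68208969e+01,  3.47414482e+01,  6.93245485e+00,
       -5.42609268e-03,  1.32015418e-05]), 'tcp_pos': array([ 261.35158194, -539.71267111,  230.24896136]), 'tcp_rot': array([ 0.3750442 ,  0.5994199 , -0.5987865 , -0.37615469]), 'contact_force': array([-0.39046477,  0.02975792,  0.00198567]), 'moment': array([-0.02471119,  0.01701799,  0.02377512]), 'opening': 85.58591794703202}
top 555.2932180222713 [[-2.700000e-02 -9.830000e-01  1.840000e-01  3.202420e+02]
 [-1.000000e+00  2.700000e-02 -2.000000e-03  6.003900e+01]
 [-3.000000e-03 -1.840000e-01 -9.830000e-01  1.136884e+03]
 [ 0.000000e+00  0.000000e+00  0.000000e+00  1.000000e+00]]
scene 451.5924955115938 [[ 8.60000e-02  7.93000e-01 -6.03000e-01  9.93510e+02]
 [ 9.96000e-01 -6.30000e-02  5.90000e-02  8.92400e+00]
 [ 9.00000e-03 -6.06000e-01 -7.96000e-01  6.92675e+02]
 [ 0.00000e+00  0.00000e+00  0.00000e+00  1.00000e+00]]
```

View pics/top0.png

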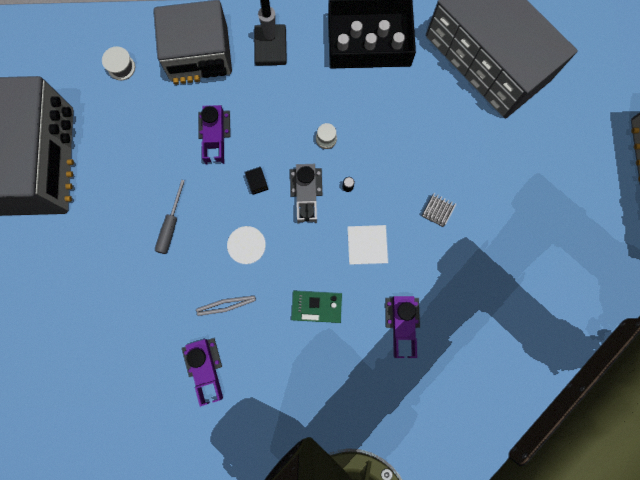

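View pics/scene0.png

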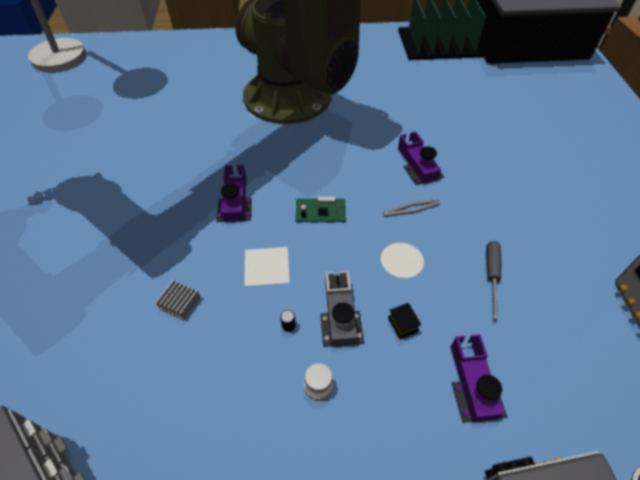

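Candidates for the dispenser in the top view are purple (212,135), purple (203,370), purple (404,325) and grey (306,190). I choose the grey one. For the pads, the square one is at (368,245) and the round one at (246,245).

Run:
```python
import cv2
a=cv2.imread("pics/top0.png")[150:280,270:430];cv2.imwrite("pics/top0c.png",cv2.resize(a,None,fx=4.8,fy=4.5,interpolation=cv2.INTER_CUBIC))
a=cv2.imread("pics/scene0.png")[235:365,235:405];cv2.imwrite("pics/sc0c.png",cv2.resize(a,None,fx=4.5,fy=4.5,interpolation=cv2.INTER_CUBIC))
```

```text
(no output)
```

View pics/top0c.png

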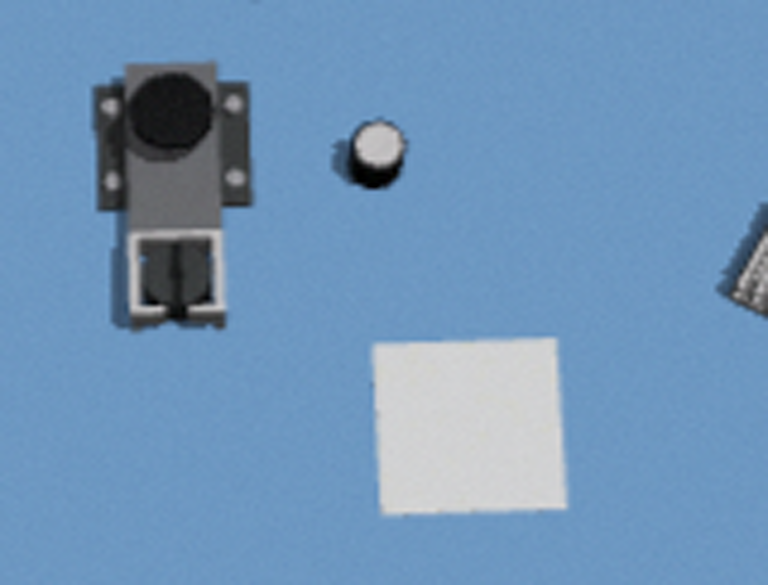

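View pics/sc0c.png

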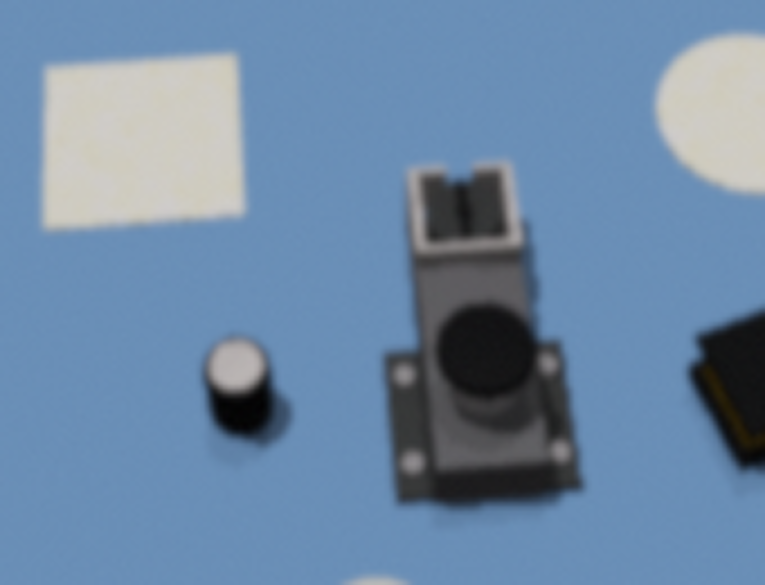

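Run:
```python
from h import *
t=camera("top");s=camera("scene")
T=lambda x,y,z:np.round(ray(t,270+x/4.8,150+y/4.5,z)[:2],1)
S=lambda x,y,z:np.round(ray(s,235+x/4.5,235+y/4.5,z)[:2],1)
print("cap",T(171,111,60),S(487,350,60))
print("sqT",[T(*p,0) for p in((373,343),(556,338),(567,508),(382,515))])
print("sqS",[S(*p,0) for p in((44,66),(237,53),(245,215),(43,230))])
print("mag T",[T(*p,40) for p in((127,231),(222,230),(226,308),(130,312))])
print("mag S",[S(*p,40) for p in((407,167),(512,161),(524,244),(414,255))])
print("feet T",[T(*p,4) for p in((93,86),(249,83),(253,205),(98,211))])
print("boxtop rear T",[T(*p,30) for p in((125,64),(216,62))])
print("cap.T",T(378,143,36),S(236,364,36))
print(R.from_quat(state()["tcp_rot"]).as_matrix().round(3), grip_depth)
```

```text
cap [653.6  70.5] [657.6  70.1]
sqT [array([557.6, -14.1]), array([557.8, -93.9]), array([478. , -94.6]), array([476.9, -14.9])]
sqS [array([477.2, -95.7]), array([476.8, -14.5]), array([557.7, -14.1]), array([558.3, -94.2])]
mag T [array([603.9,  90.7]), array([603.2,  50.5]), array([567. ,  49.8]), array([566.3,  90.3])]
mag S [array([566.2,  49.9]), array([566.7,  90.4]), array([603.9,  90.6]), array([605.4,  49.2])]
feet T [array([684.1, 105.3]), array([683.7,  36.2]), array([624.2,  36.2]), array([623.2, 104.3])]
boxtop rear T [array([686. ,  90.2]), array([685.9,  50.7])]
cap.T [643.3 -17.5] [643.1 -18.4]
[[-0.436 -0.001 -0.9  ]
 [ 0.9    0.001 -0.436]
 [ 0.001 -1.     0.   ]] 18.700000000000003
```

The grey dispenser's origin is at about (585, 70), aligned with world x. That puts the plunger at (655, 70) and the outlet at (530, 70). The square pad is centred at (517.5, -54) and is also axis-aligned.

```bash
cat >> h.py <<'E'
def delta(p,xdir=(-1,0,0)):
    s=state();M=R.from_quat(s["tcp_rot"]);G=R.from_matrix(np.array([xdir,(0,0,-1),np.cross(xdir,(0,0,-1))]).T)
    print("t",round(s["t"],2),"pos",s["tcp_pos"].round(1),"F",s["contact_force"].round(1),"op",round(s["opening"],1))
    print("shift m",(M.inv().apply(np.array(p)-s["tcp_pos"])/1000).round(4),"turn",(M.inv()*G).as_rotvec(degrees=True).round(2))
E
python3 -c "
from h import *
delta((655,70.3,110))"
```

```text
t 0.2 pos [ 261.4 -539.9  230.7] F [ 0.3  0.2 -0. ] op 85.8
shift m [ 0.3776  0.121  -0.6202] turn [ 3.000e-02 -6.417e+01  6.000e-02]
```

Request:
jog_arm(
  deltas=[
    [[0.03, 0.01, -0.05], [0, -10, 0], -1],
    [[0.06, 0.02, -0.1], [0, -20, 0], -1],
    [[0.09, 0.03, -0.15], [0, -30, 0], -1],
    [[0.125, 0.04, -0.205], [0, -40, 0], -1],
    [[0.155, 0.05, -0.26], [0, -50, 0], -1],
    [[0.19, 0.06, -0.31], [0, -60, 0], -1],
    [[0.22, 0.07, -0.36], [0, -64, 0], -1],
    [[0.25, 0.08, -0.41], [0, -64, 0], -1],
  ],
  squeeze=20,
)

```text
t: 1.2
tcp_pos: [522.2, -134.1, 150.7]
tcp_rot: [0.001, 0.707, -0.707, -0.001]
contact_force: [0.8, -0.7, 0.0]
opening: -0.3
```

```bash
python3 -c "
from h import *
delta((655,70.3,100))"
```

```text
t 1.2 pos [ 522.2 -134.1  150.7] F [ 0.8 -0.7  0. ] op -0.3
shift m [-0.1325  0.0509 -0.2045] turn [ 0.06 -0.09  0.01]
```

Request:
jog_arm(
  deltas=[
    [[-0.033, 0.0, -0.05], [0, 0, 0], -1],
    [[-0.066, 0.01, -0.1], [0, 0, 0], -1],
    [[-0.1, 0.02, -0.15], [0, 0, 0], -1],
    [[-0.1325, 0.04, -0.2045], [0, 0, 0], -1],
    [[-0.1325, 0.051, -0.2045], [0, 0, 0], -1],
    [[-0.1325, 0.051, -0.2045], [0, 0, 0], -1],
  ],
)

```text
t: 1.95
tcp_pos: [654.1, 70.2, 98.0]
tcp_rot: [0.001, -0.707, 0.707, 0.002]
contact_force: [0.1, -0.8, -0.1]
opening: -0.1
```

```bash
python3 -c "
from h import *
delta((655,70.3,62))
for n in('scene','top'):
    c=camera(n);print(proj(c,(655,70.3,60)));a=c['image']
    a=a[200:400,230:450] if n=='scene' else a[120:260,230:420]
    cv2.imwrite('pics/%s1.png'%n,cv2.resize(a,None,fx=3,fy=3))
"
```

```text
t 1.95 pos [654.1  70.2  98. ] F [ 0.1 -0.8 -0.1] op -0.1
shift m [-0.001   0.036  -0.0001] turn [-0.   -0.06  0.19]
(np.float64(343.1834458655347), np.float64(311.32473298062024))
(np.float64(305.71453325076624), np.float64(173.98039347069135))
```

View pics/scene1.png

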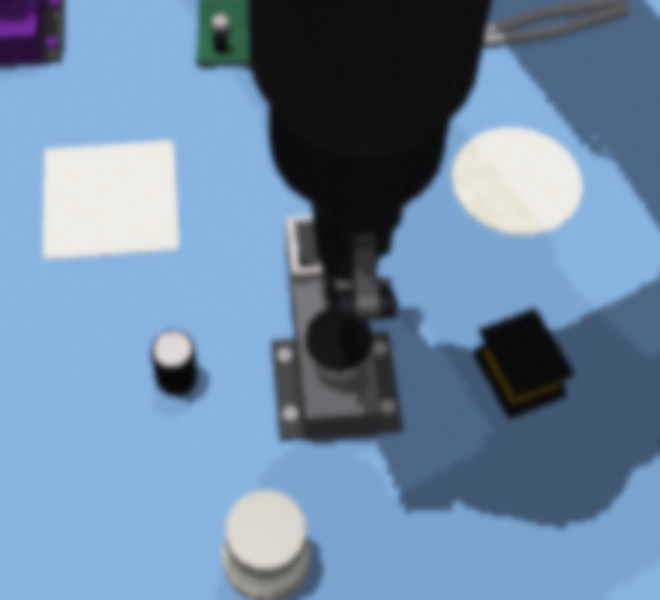

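The fingers are over the cap (crop 338,335), and the magazine and bystanders are undisturbed. Pressing gently now.

Request:
jog_arm(
  deltas=[
    [[-0.001, 0.02, 0], [0, 0, 0], -1],
    [[-0.001, 0.034, 0], [0, 0, 0], -1],
    [[-0.001, 0.039, 0], [0, 0, 0], -1],
    [[-0.001, 0.043, 0], [0, 0, 0], -1],
    [[-0.001, 0.047, 0], [0, 0, 0], -1],
    [[-0.001, 0.051, 0], [0, 0, 0], -1],
    [[-0.001, 0.055, 0], [0, 0, 0], -1],
    [[-0.001, 0.057, 0], [0, 0, 0], -1],
  ],
)

```text
t: 3.05
tcp_pos: [656.3, 68.9, 45.5]
tcp_rot: [0.001, 0.707, -0.707, -0.0]
contact_force: [-5.0, -1.3, 6.5]
opening: -0.0
```

Request:
jog_arm(
  deltas=[
    [[0.0, 0.003, 0], [0, 0, 0], -1],
    [[0.0, 0.005, 0], [0, 0, 0], -1],
    [[0.0, 0.007, 0], [0, 0, 0], -1],
    [[0.0, 0.007, 0], [0, 0, 0], -1],
    [[0.0, 0.007, 0], [0, 0, 0], -1],
  ],
)

```text
t: 3.68
tcp_pos: [656.4, 68.9, 40.1]
tcp_rot: [-0.001, -0.707, 0.707, -0.0]
contact_force: [-5.5, 0.4, 7.4]
opening: 0.5
```

```bash
python3 -c "
from h import *
delta((655,70.3,40))
for n in('scene','top'):
    c=camera(n);a=c['image']
    a=a[200:400,230:450] if n=='scene' else a[120:260,230:420]
    cv2.imwrite('pics/%s2.png'%n,cv2.resize(a,None,fx=3,fy=3))
"
```

```text
t 3.67 pos [656.4  68.9  40.1] F [-5.5  0.4  7.4] op 0.5
shift m [ 0.0014  0.0001 -0.0014] turn [-0.02 -0.1  -0.14]
```

View pics/scene2.png

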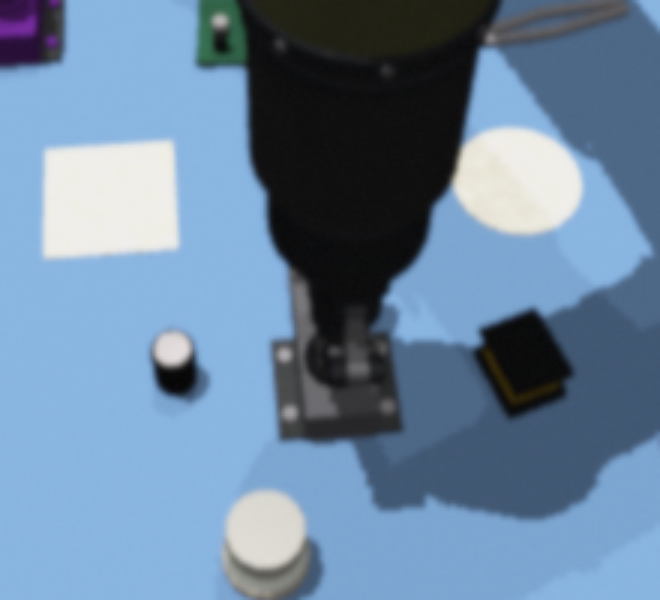

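View pics/top2.png

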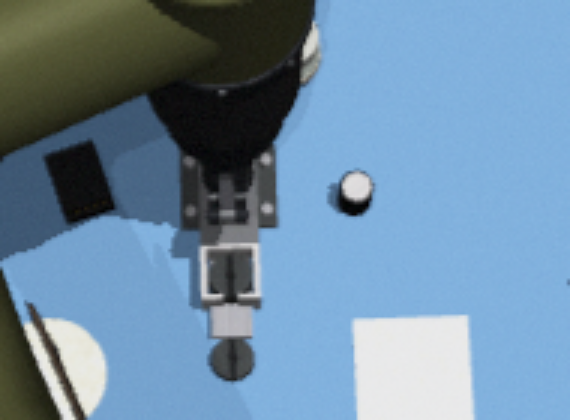

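The core (top crop 232,360) is out with the slide (232,322) behind it. I'll push slightly harder to be sure of reaching the stop, then lift.

Request:
jog_arm(
  deltas=[
    [[0.0, 0.003, 0], [0, 0, 0], -1],
    [[0.0, 0.004, 0], [0, 0, 0], -1],
    [[0.0, 0.004, 0], [0, 0, 0], -1],
  ],
)

```text
t: 4.15
tcp_pos: [656.6, 68.9, 39.9]
tcp_rot: [-0.002, -0.707, 0.707, -0.001]
contact_force: [-10.2, 0.6, 14.5]
opening: 0.1
```

```bash
python3 -c "
from h import *
c=camera('top');print(ray(c,230+232/3,120+360/3,12)); delta((655,70.3,110))"
```

```text
[528.41595247  70.88553071  12.        ]
t 4.2 pos [656.6  68.9  39.9] F [-10.1   0.3  15.2] op -0.2
shift m [ 0.0013 -0.0701 -0.0014] turn [-0.05 -0.06 -0.23]
```

The hard stop is confirmed: force rose to 15 N with no further travel. Lifting.

Request:
jog_arm(
  deltas=[
    [[0.0, -0.008, 0], [0, 0, 0], -1],
    [[0.0, -0.016, 0], [0, 0, 0], -1],
    [[0, -0.03, 0], [0, 0, 0], -1],
    [[0, -0.06, 0], [0, 0, 0], -1],
    [[0, -0.09, 0], [0, 0, 0], -1],
    [[0.03, -0.1, -0.03], [0, 0, 0], -0.5],
    [[0.08, -0.1, -0.05], [0, 0, 0], -0.5],
    [[0.126, -0.1, -0.055], [0, 0, 0], -0.5],
  ],
)

```text
t: 5.2
tcp_pos: [528.9, 125.0, 139.4]
tcp_rot: [-0.002, -0.707, 0.707, -0.001]
contact_force: [-0.0, 0.3, 0.7]
opening: 21.3
```

```bash
python3 -c "
from h import *
for n in('scene','top'):
    c=camera(n);a=c['image']
    a=a[200:400,230:450] if n=='scene' else a[120:280,230:420]
    cv2.imwrite('pics/%s3.png'%n,cv2.resize(a,None,fx=3,fy=3))
delta((529,125,60))
"
```

```text
t 5.3 pos [527.5 124.7 140. ] F [ 0.1 -0.6  0.6] op 21.6
shift m [-0.0012  0.08   -0.0002] turn [ 0.03  0.07 -0.25]
```

View pics/scene3.png

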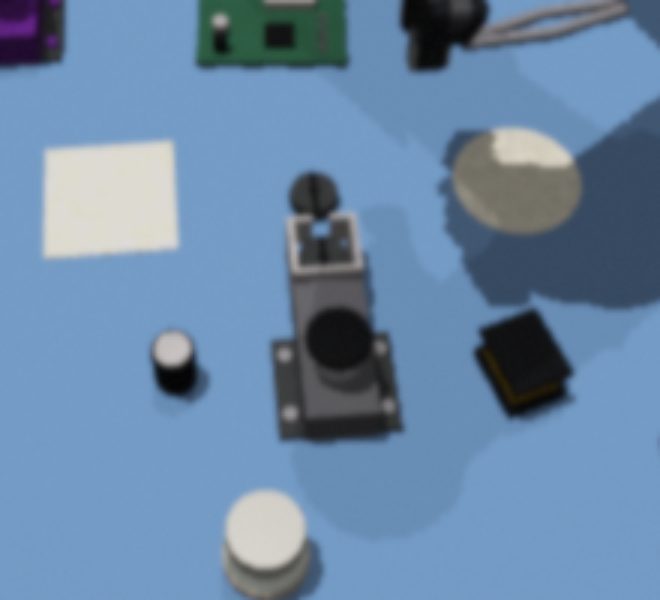

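View pics/top3.png

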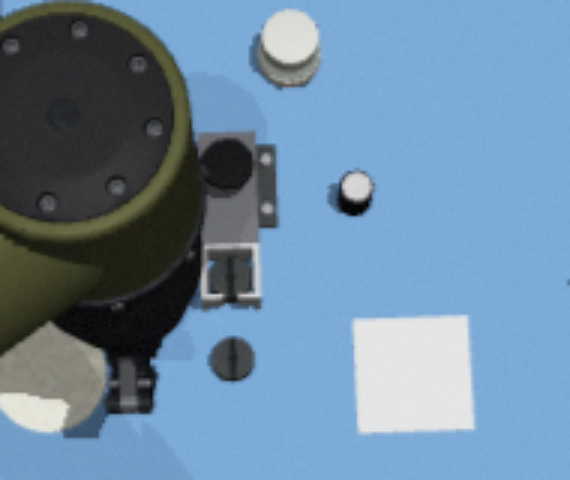

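```bash
python3 -c "
from h import *
c=camera('top');a=c['image'][215:270,250:320]
cv2.imwrite('pics/t4.png',cv2.resize(a,None,fx=8,fy=8,interpolation=cv2.INTER_CUBIC))
b=camera('scene');print(proj(c,(528,125,140)),proj(b,(528,125,140)))
cv2.imwrite('pics/s4.png',cv2.resize(b['image'][150:240,330:420],None,fx=6,fy=6,interpolation=cv2.INTER_CUBIC))
"
```

```text
(np.float64(276.8335964095471), np.float64(228.34258602919866)) (np.float64(370.34915359667144), np.float64(214.98678020259038))
```

View pics/t4.png

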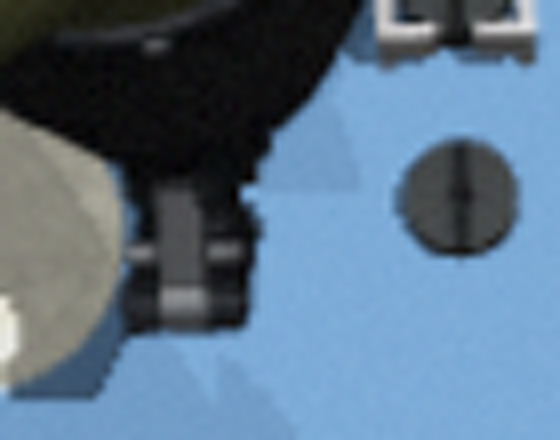

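View pics/s4.png

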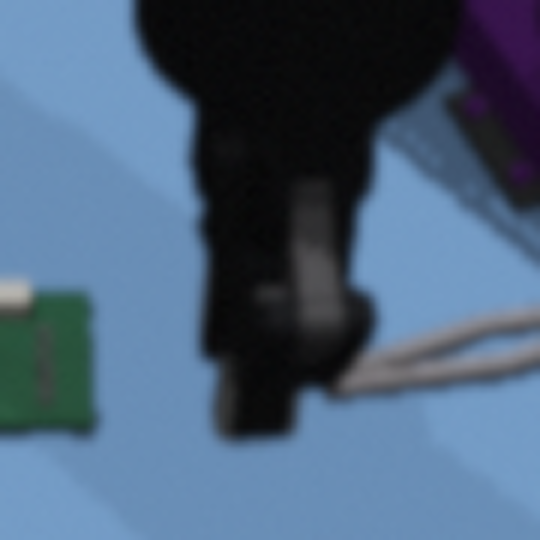

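The jaws are spread along x and point down. The core (530,70) and the stack look right and the plunger is back up. Lowering the fingers beside the core.

Request:
jog_arm(
  deltas=[
    [[-0.001, 0.04, 0], [0, 0, -0.2], -0.5],
    [[-0.001, 0.08, 0], [0, 0, -0.2], -0.5],
    [[-0.001, 0.11, 0], [0, 0, -0.2], -0.5],
    [[-0.001, 0.125, 0.002], [0, 0, -0.2], -0.5],
    [[-0.001, 0.13, 0.004], [0, 0, -0.2], -0.5],
    [[-0.001, 0.13, 0.006], [0, 0, -0.2], -0.5],
  ],
)

```text
t: 6.15
tcp_pos: [532.6, 118.4, 11.1]
tcp_rot: [0.001, 0.707, -0.707, 0.001]
contact_force: [0.3, 0.2, -0.3]
opening: 21.7
```

```bash
python3 -c "
from h import *
delta((529,119,4))
b=camera('scene')
cv2.imwrite('pics/s5.png',cv2.resize(b['image'][200:300,290:420],None,fx=6,fy=6,interpolation=cv2.INTER_CUBIC))
"
```

```text
t 6.15 pos [532.6 118.4  11.1] F [ 0.3  0.2 -0.3] op 21.7
shift m [ 0.0036  0.0071 -0.0006] turn [ 0.02 -0.   -0.18]
```

View pics/s5.png

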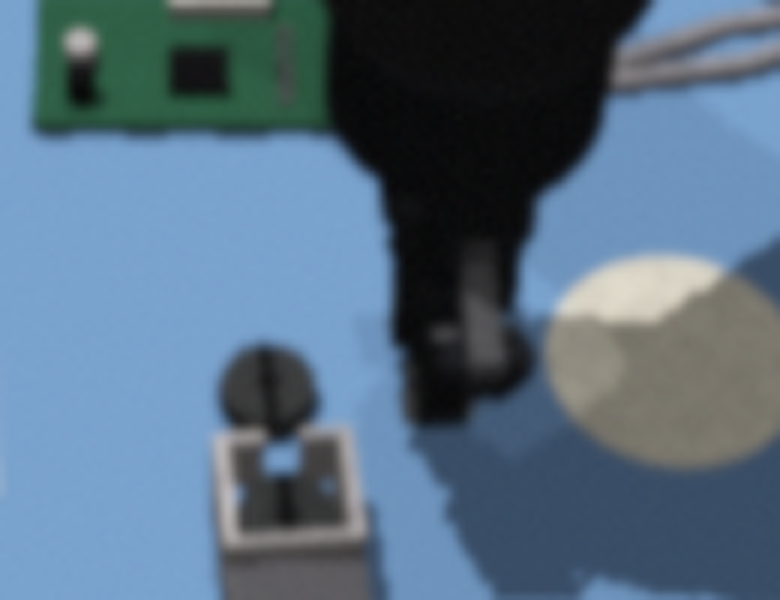

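Request:
jog_arm(
  deltas=[
    [[0.004, 0.007, 0], [0, 0, 0], -0.5],
    [[0.004, 0.007, 0.004], [0, 0, 0], -0.5],
    [[0.004, 0.007, 0.01], [0, 0, 0], -0.5],
    [[0.004, 0.007, 0.016], [0, 0, 0], -0.5],
    [[0.004, 0.007, 0.022], [0, 0, 0], -0.5],
    [[0.004, 0.007, 0.028], [0, 0, 0], -0.5],
    [[0.004, 0.007, 0.034], [0, 0, 0], -0.5],
    [[0.004, 0.007, 0.04], [0, 0, 0], -0.5],
  ],
)

```text
t: 7.2
tcp_pos: [528.7, 78.0, 4.5]
tcp_rot: [0.001, 0.707, -0.707, 0.001]
contact_force: [-0.3, 0.2, 0.9]
opening: 21.6
```

```bash
python3 -c "
from h import *
delta((524,-33,4))
b=camera('scene')
cv2.imwrite('pics/s6.png',cv2.resize(b['image'][200:300,260:390],None,fx=6,fy=6,interpolation=cv2.INTER_CUBIC))
"
```

```text
t 7.2 pos [528.7  78.    4.5] F [-0.3  0.2  0.9] op 21.6
shift m [0.0047 0.0004 0.111 ] turn [ 0.04 -0.01 -0.21]
```

View pics/s6.png

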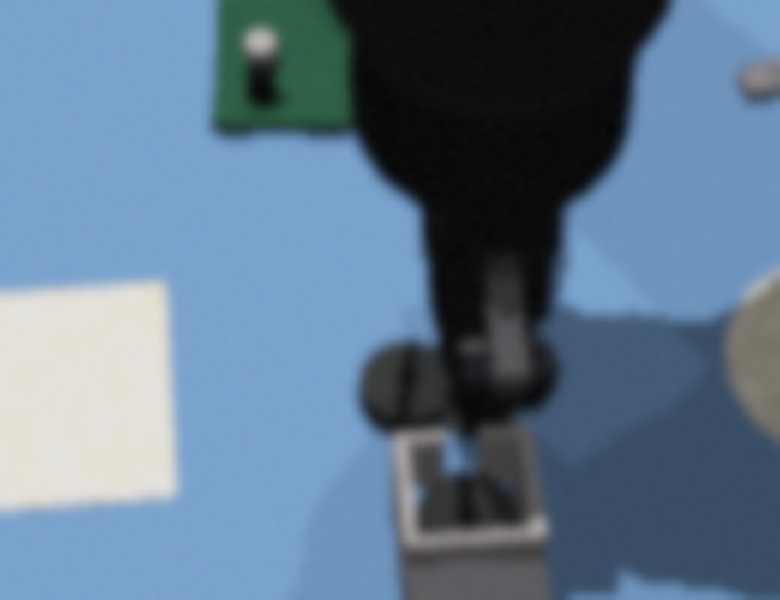

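The core has moved evenly with the fingers (crop centre 410,388) and clears the magazine front. Continuing to push.

Request:
jog_arm(
  deltas=[
    [[0.0, 0.0, 0.008], [0, 0, 0], -0.5],
    [[0.001, 0, 0.016], [0, 0, 0], -0.5],
    [[0.001, 0, 0.024], [0, 0, 0], -0.5],
    [[0.002, 0, 0.032], [0, 0, 0], -0.5],
    [[0.002, 0, 0.04], [0, 0, 0], -0.5],
    [[0.003, 0, 0.048], [0, 0, 0], -0.5],
    [[0.003, 0, 0.056], [0, 0, 0], -0.5],
    [[0.003, 0, 0.062], [0, 0, 0], -0.5],
  ],
)

```text
t: 8.25
tcp_pos: [525.7, 15.0, 4.4]
tcp_rot: [0.001, 0.707, -0.707, 0.001]
contact_force: [-0.4, 0.3, -0.1]
opening: 21.4
```

```bash
python3 -c "
from h import *
delta((522,-33,4))
b=camera('scene')
cv2.imwrite('pics/s7.png',cv2.resize(b['image'][200:300,235:365],None,fx=6,fy=6,interpolation=cv2.INTER_CUBIC))
"
```

```text
t 8.25 pos [525.7  15.    4.4] F [-0.4  0.3 -0.1] op 21.4
shift m [0.0036 0.0004 0.048 ] turn [ 0.03 -0.03 -0.21]
```

View pics/s7.png

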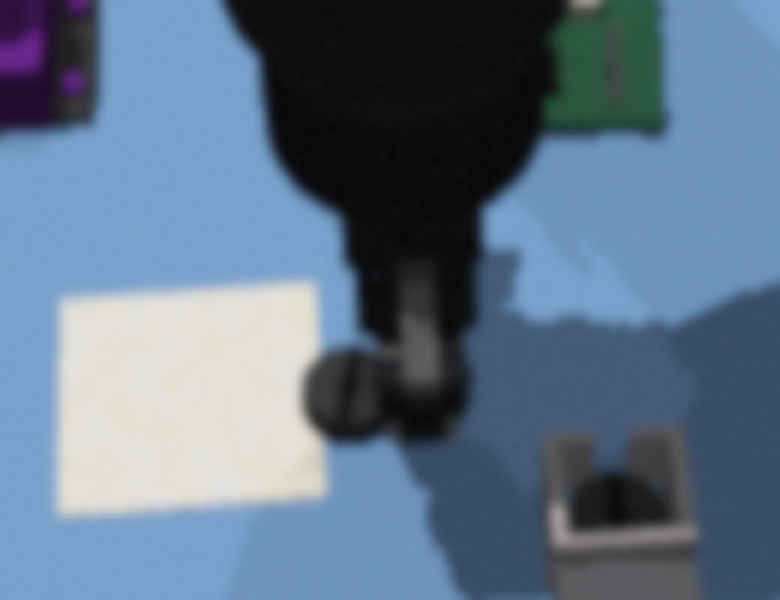

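The core (crop 352,393) has reached the pad's edge and is still nested between the fingertips. One more push.

Request:
jog_arm(
  deltas=[
    [[0.0, 0.0, 0.008], [0, 0, 0], -0.5],
    [[0.001, 0, 0.016], [0, 0, 0], -0.5],
    [[0.001, 0, 0.024], [0, 0, 0], -0.5],
    [[0.002, 0, 0.032], [0, 0, 0], -0.5],
    [[0.003, 0, 0.04], [0, 0, 0], -0.5],
    [[0.003, 0, 0.045], [0, 0, 0], -0.5],
    [[0.003, 0, 0.048], [0, 0, 0], -0.5],
    [[0.003, 0, 0.048], [0, 0, 0], -0.5],
  ],
)

```text
t: 9.3
tcp_pos: [522.6, -33.6, 4.4]
tcp_rot: [0.002, 0.707, -0.707, 0.001]
contact_force: [0.1, -0.8, 0.1]
opening: 21.3
```

```bash
python3 -c "
from h import *
delta((522,-33,4))
b=camera('scene')
cv2.imwrite('pics/s8.png',cv2.resize(b['image'][200:300,235:365],None,fx=6,fy=6,interpolation=cv2.INTER_CUBIC))
"
```

```text
t 9.3 pos [522.6 -33.6   4.4] F [ 0.1 -0.8  0.1] op 21.3
shift m [ 0.0006  0.0004 -0.0006] turn [ 0.02 -0.06 -0.2 ]
```

View pics/s8.png

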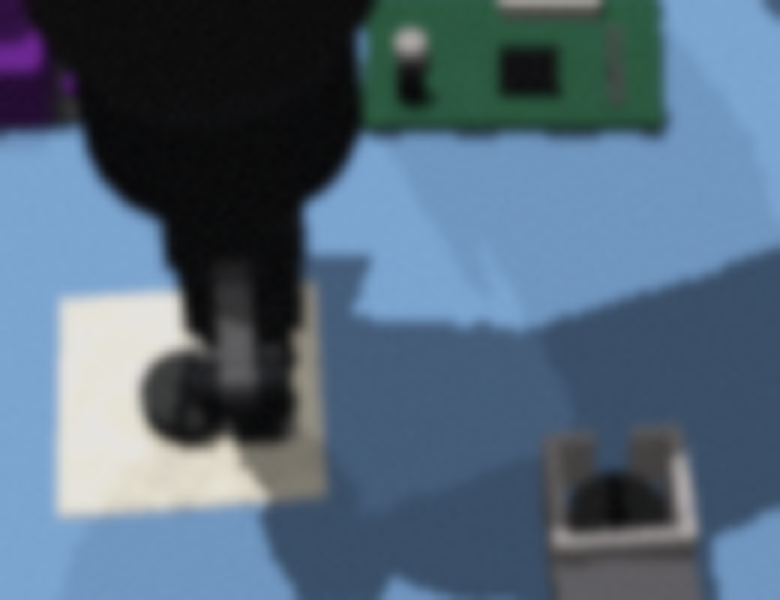

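The core (crop 190,397) is near the centre of the pad. Backing off in +y before lifting.

Request:
jog_arm(
  deltas=[
    [[0.0, 0.0, -0.008], [0, 0, 0], -0.5],
    [[0, 0, -0.02], [0, 0, 0], -0.5],
    [[0, -0.005, -0.03], [0, 0, 0], -0.5],
    [[0, -0.05, -0.03], [0, 0, 0], -0.5],
    [[0, -0.1, -0.03], [0, 0, 0], -0.5],
    [[0.03, -0.15, -0.06], [0, 0, 0], -0.5],
    [[0.07, -0.2, -0.11], [0, 0, 0], -0.5],
    [[0.1, -0.2, -0.16], [0, 0, 0], -0.5],
  ],
)

```text
t: 10.35
tcp_pos: [429.3, 116.4, 205.4]
tcp_rot: [0.004, 0.708, -0.706, 0.002]
contact_force: [1.3, 0.9, -0.7]
opening: 21.0
```

Request:
jog_arm(
  deltas=[
    [[0.0, 0.0, -0.05], [0, 0, 0], -0.5],
    [[0, 0, -0.1], [0, 0, 0], -0.5],
    [[0, 0, -0.15], [0, 0, 0], -0.5],
    [[0, 0, -0.15], [0, 0, 0], -0.5],
    [[0, 0, -0.15], [0, 0, 0], -0.5],
  ],
)

```text
t: 10.98
tcp_pos: [429.4, 266.6, 206.1]
tcp_rot: [0.004, 0.708, -0.706, 0.002]
contact_force: [-0.3, -0.2, 0.1]
opening: 21.2
```

```bash
python3 -c "
from h import *
delta((522,-33,4))
for n in('scene','top'):
    c=camera(n);cv2.imwrite('pics/%s9.png'%n,c['image'])
    p=[proj(c,q) for q in((517.5,-54.3,0),)][0]
    u,v=int(p[0]),int(p[1]);print(u-50,v-40)
    cv2.imwrite('pics/%s9c.png'%n,cv2.resize(c['image'][v-40:v+40,u-50:u+50],None,fx=7,fy=7,interpolation=cv2.INTER_CUBIC))
"
```

```text
t 10.97 pos [429.4 266.6 206.1] F [-0.3 -0.2  0.1] op 21.2
shift m [-0.0914  0.202   0.3   ] turn [ 0.17 -0.09 -0.49]
216 225
317 204
```

View pics/top9.png

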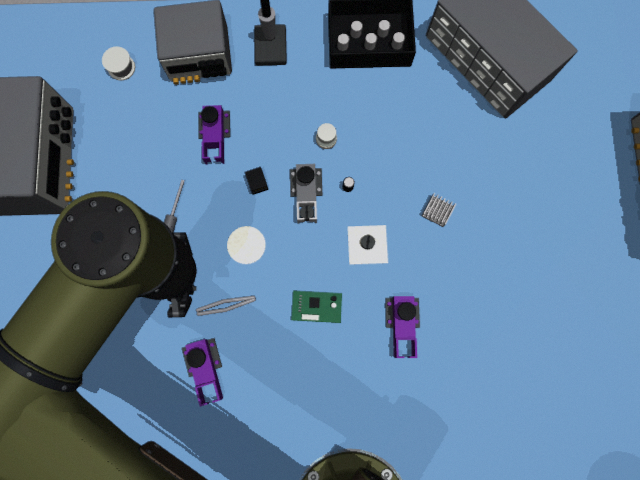

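View pics/scene9.png

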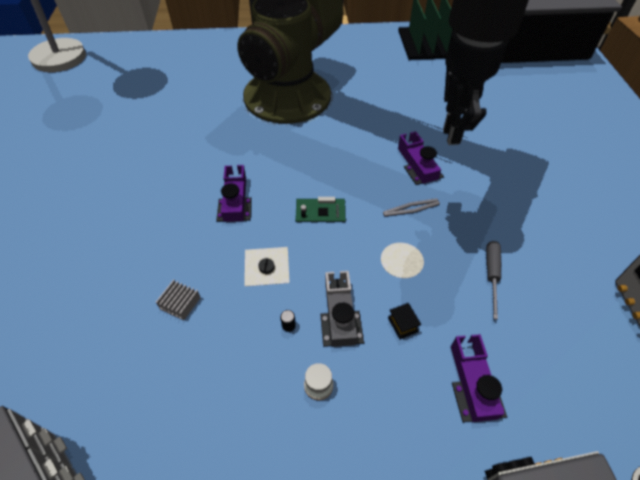

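View pics/top9c.png

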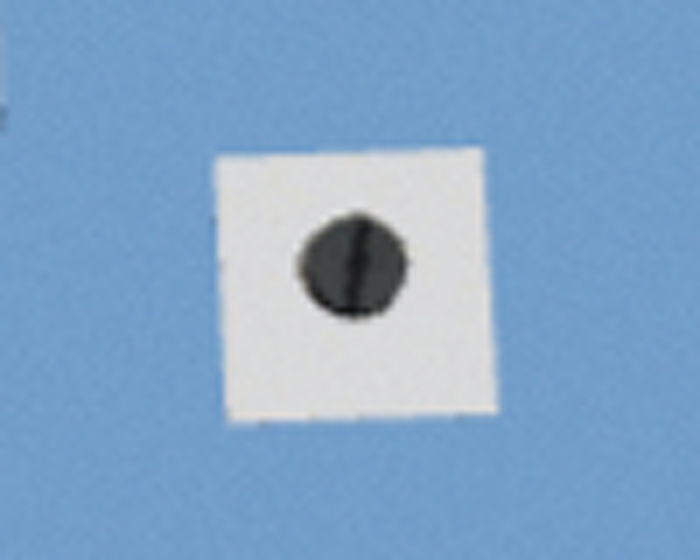

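The core lies flat near the middle of the square pad (top 368,242), the plunger is up, the bystanders look unmoved, and the gripper is clear of everything. Handing in.

```bash
python3 -c "
from h import *
print(finish_job())"
```

```text
the job is handed in; nothing more can be done
None
```

The job is done and handed in at about 11 s of the 48 s allowed.

- **Press:** I pressed the grey dispenser's plunger with the closed fingertips to its hard stop. The tip stopped about 40 mm above the mat, where force rose to about 15 N with no more travel. One core came out, and the plunger came back up.
- **Slide:** I then pushed that core along the mat with the fingertips slightly open, without lifting it, and backed straight off before raising the arm.

**Last checks:** Both cameras show the core flat near the middle of the square pad, with wide margins on every side. The plunger is up and the rest of the stack looks to be still in the magazine. The bystanders look unmoved by eye; I did not measure their positions. The gripper was clear of everything when I handed in. No check failed or disagreed.

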